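Clear the ink jar and draw out the blue pen tray

TASK

An ink jar with a black lid stands in the way of the blue pen tray: with a fingertip push the jar aside along the desk, upright, until it stands clear of the blue tray's way out. Then hook a fingertip behind the blue tray's front lip and gently draw the tray out to its stop, without the tray bumping the jar. Pinch or lift nothing, and leave the other trays and everything else where they are.

Things in the scene. Friction and masses are not known exactly. Their poses are not given: they have to be found in the camera images.
- blue_unit: Plywood housing of the blue pen tray, fixed to the desk: 250 (its x) x 150 (its y) x 64 mm high. Origin: centre of its underside, on the desk. Its open front faces its own -x, the way the tray comes out. Three such units (blue, red, grey trays) stand side by side in any order, about 16 mm apart.
- blue_tray (a joint): How far the blue tray is drawn out, m: 0 = home, 0.150 = at its firm end stop; starts at 0 to 0.015. It slides level along the unit's -x, needs about 2 N plus 8 N per m/s, and stays where left. Tray 132 mm wide, top edge 46 mm above the desk. The lip's outer face is 170 mm in front of the unit's origin at home (45 mm in front of the housing), 320 mm at the stop.
- blue_lip (a point): Middle of the inner top edge of the blue tray's front lip, 46 mm above the desk; moves with the tray. The lip is an upright wall 6 mm thick across the whole tray, on the -x side of this point. On the +x side is the empty finger bay, 44 mm long (x) by 124 mm wide, floor 12 mm above the desk, then a low wall (top 30 mm above the desk) before the pens.
- ink_jar: Dark brown ink jar with a black lid and a paper label, loose, standing on the desk in front of the blue tray. Diameter 58 mm, height 55 mm, about 0.16 kg. Origin: centre of its underside.
- red_tray (a joint): How far the red tray is drawn out, in m. To be left as it is.
- grey_tray (a joint): How far the grey tray is drawn out, in m. To be left as it is.
- red_unit: Housing of the red tray, like the blue one, fixed. Origin: centre of its underside.
- grey_unit: Housing of the grey tray, like the blue one, fixed. Origin: centre of its underside.
- red_lip (a point): Middle of the inner top edge of the red tray's front lip; same build as the blue tray.
- grey_lip (a point): Middle of the inner top edge of the grey tray's front lip; same build as the blue tray.
- ochre_jar: Jar of ochre ink with a white lid, same size as the ink jar, standing on top of the blue unit, about its middle. Loose bystander. Origin: centre of its underside.
- tape_roll: Roll of masking tape, 76 mm across, 24 mm high, lying on top of the red unit, about its middle. Loose bystander. Origin: centre of its underside.
- eraser: White eraser in a blue sleeve, 22 x 55 x 13 mm, on top of the grey unit, about its middle. Loose bystander. Origin: centre of its underside.
- phone_wallet: Green phone wallet, 85 x 160 x 14 mm, lying on the desk at the left. Loose bystander. Origin: centre of its underside.
- wipes_tub: White tub of wipes, 92 mm across, 188 mm high, at the right. Loose bystander. Origin: centre of its underside.
- wooden_figure: Jointed wooden artist's figure on a round 84 mm base, 218 mm high, at the right. Loose bystander. Origin: centre of its underside.
- pen_pot: Yellow pot with pens, 74 mm across, about 150 mm high with the pens, at the left. Loose bystander. Origin: centre of its underside.

How it is judged:
On the way, in this order (a step that is already met when the one before it is completed fails the run):
1. the ink jar stands clear of the blue tray's way out (more than 100 mm to either side of the unit's centre line, or beyond the tray's reach) ((y of ink_jar in the frame of blue_unit above 0.1 m or y of ink_jar in the frame of blue_unit below -0.1 m or x of ink_jar in the frame of blue_unit below -0.355 m) and angle between ink_jar's own z axis and vertical below 0.15 rad), for 0.1 s.
2. the blue tray is drawn out to its stop (value of joint blue_tray above 0.137 m), for 0.2 s.
At the end, for the whole second after the job is handed in: The blue tray is out at its stop (within 13 mm of its 150 mm travel) and at rest; the ink jar stands upright on the desk, at rest, clear of the tray (more than 100 mm to either side of the unit's centre line, or more than 355 mm in front of the unit's origin) (value of joint blue_tray above 0.137 m and velocity of joint blue_tray between -0.01 and 0.01 m/s and (y of ink_jar in the frame of blue_unit above 0.1 m or y of ink_jar in the frame of blue_unit below -0.1 m or x of ink_jar in the frame of blue_unit below -0.355 m) and angle between ink_jar's own z axis and vertical below 0.1 rad and height (world z) of ink_jar between -0.006 and 0.006 m and linear speed of ink_jar below 0.01 m/s); the robot touches nothing.
It fails at once if the ink jar was lifted off the desk or tipped (height (world z) of ink_jar above 0.012 m or angle between ink_jar's own z axis and vertical above 0.3 rad).
It fails at once if the ink jar (over 25 N) or the blue tray (over 45 N) was pinched or handled roughly (contact force between the fingers and ink_jar above 25 N or contact force between the fingers and blue_unit above 45 N).
It fails at once if the tray or its housing bumped the ink jar (contact force between blue_unit and ink_jar above 0.3 N).
It fails at once if the red or grey tray was moved (distance of any of red_lip, grey_lip from where it was at the start of the episode above 0.01 m).
It fails at once if a bystander was moved (distance of any of ochre_jar, tape_roll, eraser, phone_wallet, wipes_tub, wooden_figure, pen_pot from where it was at the start of the episode above 0.015 m).
It also fails if it takes over 45 s, if anything falls off the work surface, if the arm or the gripper's body presses on something with over 40 N, if the wrist force passes 120 N, or if a joint passes its speed limit or range.

ROBOT

A 7-joint arm with a two-finger parallel gripper is mounted at the origin on the work surface. World frame = base frame: x ahead of the robot, y to its left, z up, the work surface at z = 0. Lengths are in m, angles in rad, forces in N, time in s.
With the tool pointing down it reaches from about 0.425 to 0.875 m from the base axis. Payload 8.4 kg.
Tool frame: the origin (TCP) lies between the finger pads; the fingertips stand 22 mm ahead of it and the grasp point (between the pads) lies 3 mm ahead of it; z points along the fingers, y is the line along which they close (so a half turn about z gives the same grasp; the last joint's range is limited). The gripper opens to 87 mm and grips with 3 to 60 N. Pads are 19 mm wide; open, the fingers measure 117 mm over their backs; the gripper's body (75 mm by 190 mm) begins 51 mm behind the grasp point.
Start: joints at [-0.099, 0.333, 0.04, 1.465, -0.013, 1.343, -0.059], TCP at [0.65, -0, 0.245] pointing down, gripper open.
Joint ranges: [-2.58, 2.58], [-0.38, 2.09], [-1.3, 1.39], [0.25, 2.4], [-1.5, 4.64], [0.08, 2.09], [-2.65, 2.65]. Speed limits (rad/s): [2.22, 2.22, 2.79, 2.79, 3.14, 3.14, 3.14].

INTERFACE

Orientations are given as a unit quaternion [x, y, z, w].
In Python, from bench import env gives the robot as it stands.
- The arm moves only by the shell command python3 -m jog 'ROWS' [OPENING] [FORCE]. ROWS is JSON, a list of rows, each an object of numbers: "tx", "ty", "tz": the shift along the tool's x, y, z in cm; "wx", "wy", "wz": the turn, a rotation vector about the tool's x, y, z in rad. In form: [{"tx": .., "ty": .., "tz": .., "wx": .., "wy": .., "wz": ..}, ...]. A call has 1 to 8 rows; each row is the pose to reach, as a shift and turn from the pose commanded when the call began, along the tool's axes at that moment; what a row does not reach only later rows make up. A row lasts 1/10 s, in which the tool goes at most 50 mm and 8.59 degrees, less where a joint would pass 70% of its speed; a pose out of reach is approached as far as the arm can. A call with a gripper value outside its range is refused whole. OPENING is the closure in counts, from 0 (fully open) to 255 (shut), set as the call begins (- or left out, the last holds). The fingers move at their own pace and stop on an object; FORCE is the grip in N (left out, the last holds). Time passes only in rows, so rows that repeat a pose let the fingers close. It gives the time, the measured TCP pose, the force, the opening and the grip force at its end, in the units of the state.
- env.state(): the state, without advancing time (a new reading comes with each control period).
- env.snapshot(name): name is "scene" or "side" or "wrist"; returns (picture, depth): 400x640x3 uint8, red, green, blue; 400x640 float32, m along the optical axis (not along the pixel's ray), 0 where there is no reading.
- env.camera_model(name): a dict with "fx", "fy", "cx", "cy" (pixels), "view" (4x4, takes a point from world to camera coordinates). Camera axes: x right, y up, looking along -z (the intrinsics and any distortion apply to the point x, -y, -z); pixel columns grow to the right and rows downward; lengths in m; the calibration is good to about 2 mm. A picture is of the moment at which its call begins: read the wrist's pose just before it. camera_model takes no time and is no camera call; for the wrist camera it gives the pose at the moment of the call.
- env.finish_job(): hands the job in; it is judged then, once.
The state is a dict: "time_s": time; "qpos": joint angles; "dq": joint speeds; "joint_efforts": joint torques, N m; "position": TCP position; "tool_rot": TCP orientation; "wrist_force": force on the tool from outside, world axes, zero at the start; "wrist_torque": the same for the moment, N m; "opening": finger opening in m; "finger_force": force on a finger pad.
Only numpy, scipy, OpenCV 4.12 (cv2) and the standard library are available. Lean on these libraries where they do the work, as an engineer would, in place of code of your own. Each camera call takes 0.05 s, during which the arm holds its last target. There are 200 camera calls.

## Working session

There is one attempt and no reset: what is moved stays moved. The work goes in short steps, Python scripts to look and compute and a shell command to move; the robot and the scene stay as the last step left them, time stands still between calls to the robot, and variables do not carry over. Pictures are saved under pics/ and viewed, at most 10 in all, crops included, and the job is handed in when it is done.

```bash
mkdir -p pics; cat > h.py <<'E'
import numpy as np, cv2
from bench import env
def snap(n,f):
    m=env.camera_model(n); im,d=env.snapshot(n); cv2.imwrite('pics/'+f+'.png',im[:,:,::-1]); np.savez('pics/'+f+'.npz',im=im,d=d,**{k:np.array(v) for k,v in m.items()if not isinstance(v,str)}); return m,im,d
def cloud(m,d):
    v,u=np.mgrid[:d.shape[0],:d.shape[1]]
    c=np.stack([(u-m['cx'])/m['fx']*d,-(v-m['cy'])/m['fy']*d,-d,np.ones_like(d)],-1)
    return (c@np.linalg.inv(np.array(m['view'])).T)[...,:3]
E
python3 - <<'E'
from h import *
s=env.state();print(s)
for n in('scene','side'):
    m,im,d=snap(n,n+'1');print(m, (d>0).mean())
E
```

```text
{'time_s': 0.0, 'qpos': array([-0.0991765 ,  0.33389318,  0.03987422,  1.4662411 , -0.01337679,
        1.343308  , -0.05849871]), 'dq': array([ 5.83555341e-04,  5.84464615e-05,  9.32976800e-05,  6.66734846e-04,
       -8.69533191e-05,  5.59223878e-05, -8.50684374e-04]), 'joint_efforts': array([ 1.06989024e-03, -6.56351209e+01,  1.33598529e+00, -4.03798449e+01,
       -5.97442500e-02,  4.47441044e-02,  1.62792835e-04]), 'position': array([ 6.49576738e-01, -4.98092976e-05,  2.43685483e-01]), 'tool_rot': array([ 7.07118648e-01,  7.07094470e-01, -6.04051845e-04, -5.12269094e-04]), 'wrist_force': array([0.46228346, 0.76085001, 0.07109364]), 'wrist_torque': array([0.0188613 , 0.02511987, 0.00392577]), 'finger_force': 0.0, 'opening': 0.08725918975732962}
{'fx': 364.7579915493443, 'fy': 364.7579915493443, 'cx': 319.2402655405414, 'cy': 196.1828269865083, 'view': array([[-0.15846279,  0.98735143,  0.00516744,  0.1035223 ],
       [-0.71280612, -0.11801858,  0.69136029,  0.3722566 ],
       [ 0.68322542,  0.1058715 ,  0.7224917 , -1.70187843],
       [ 0.        ,  0.        ,  0.        ,  1.        ]])} 0.9960859375
{'fx': 435.23338025649, 'fy': 435.23338025649, 'cx': 321.08154859156065, 'cy': 201.55070364931026, 'view': array([[ 0.93328098, -0.35907   ,  0.00743923, -0.54223402],
       [ 0.26281781,  0.69692999,  0.66724462, -0.19481854],
       [-0.24477215, -0.62077155,  0.7448015 , -1.56218901],
       [ 0.        ,  0.        ,  0.        ,  1.        ]])} 0.99603515625
```

View pics/scene1.png

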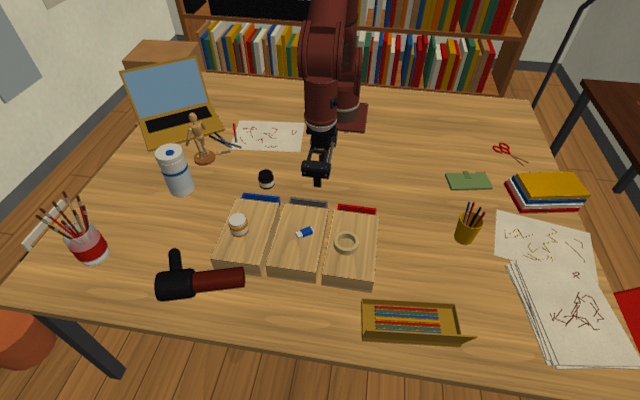

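View pics/side1.png

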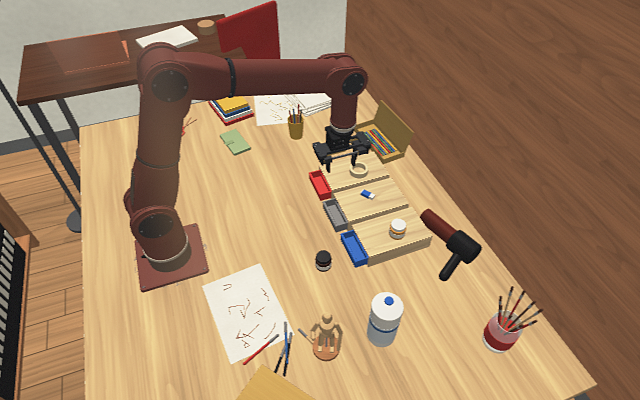

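The scene view shows the blue tray at (260,198), at −y of the grey one. The dark jar is in front of it at (266,179), the tub at (173,170) and the figure at (200,140). In the side view the jar is at (323,260) and the blue tray at (354,248).

```bash
python3 - <<'E'
from h import *
for n in('scene','side'):
    f=np.load(f'pics/{n}1.npz'); m={k:f[k] for k in f.files}; im=m['im'];P=cloud(m,m['d']);hsv=cv2.cvtColor(im,cv2.COLOR_RGB2HSV)
    X,Y,Z=P[...,0],P[...,1],P[...,2]
    print(n,'desk z',np.median(Z[(X>.3)&(X<.5)&(abs(Y)<.6)&(abs(Z)<.03)]))
    reg=(X>.4)&(X<1.2)&(abs(Y)<.45)
    def rect(name,mk):
        k,l,s,c=cv2.connectedComponentsWithStats(mk.astype(np.uint8)); 
        i=1+np.argmax(s[1:,4]); q=P[l==i]; r=cv2.minAreaRect(q[:,:2].astype(np.float32)); print(name,s[i,4],np.round(r[0],4),np.round(r[1],4),round(r[2],2),'z',q[:,2].min().round(3),q[:,2].max().round(3), 'min',q.min(0).round(3),'max',q.max(0).round(3)); return q
    H,S,V=[hsv[...,i] for i in range(3)]
    rect('blue',reg&(H>105)&(H<125)&(S>150)&(Z<.06)&(Z>.01))
    b=reg&(H>105)&(H<125)&(S>150)&(Z<.052)&(Z>.041); rect('bluetop',b)
    rect('jar dark',reg&(V<75)&(Z>.004)&(Z<.07)&(Y<-.0)&(X>.45)&(X<.75))
    rect('jar top',reg&(V<75)&(Z>.05)&(Z<.062)&(Y<-.0)&(X>.45)&(X<.75))
    t=reg&(Z>.059)&(Z<.069)&(S>40)&(V>120)&(H<30)&(X>.6)
    k,l,s,c=cv2.connectedComponentsWithStats(t.astype(np.uint8))
    for i in range(1,k):
        if s[i,4]>300:
            q=P[l==i][:,:2].astype(np.float32); r=cv2.minAreaRect(q); print('top',s[i,4],np.round(r[0],4),np.round(r[1],4),round(r[2],2))
    rect('white tub',reg&(S<60)&(V>130)&(Z>.1)&(Z<.25)&(Y<-.1))
    rect('figure',(X>.3)&(X<.7)&(Y<-.1)&(Y>-.5)&(Z>.02)&(Z<.25)&(H<25)&(S>60))
E
```

```text
scene desk z 0.0005762167422372344
blue 202 [ 0.6033 -0.2159] [0.1322 0.0251] 88.98 z 0.022 0.052 min [ 0.591 -0.282  0.022] max [ 0.617 -0.15   0.052]
bluetop 96 [ 0.6032 -0.2162] [0.1317 0.0251] 88.98 z 0.041 0.052 min [ 0.591 -0.282  0.041] max [ 0.617 -0.151  0.052]
jar dark 173 [ 0.5   -0.229] [0.0559 0.051 ] 28.94 z 0.029 0.061 min [ 0.471 -0.256  0.029] max [ 0.528 -0.201  0.061]
jar top 113 [ 0.4978 -0.2279] [0.0532 0.0474] 34.3 z 0.051 0.061 min [ 0.471 -0.252  0.051] max [ 0.525 -0.201  0.061]
top 2578 [ 0.765  -0.2158] [0.2521 0.1512] 0.36
top 2937 [ 0.7619 -0.0483] [0.2511 0.1506] 0.01
top 2744 [0.7648 0.1193] [0.1498 0.2532] 89.49
white tub 180 [ 0.7744 -0.2351] [0.0499 0.0485] 14.77 z 0.112 0.122 min [ 0.749 -0.259  0.112] max [ 0.8   -0.21   0.122]
figure 646 [ 0.6506 -0.2166] [0.0985 0.151 ] 0.48 z 0.021 0.069 min [ 0.601 -0.292  0.021] max [ 0.7   -0.141  0.069]
side desk z -0.0005448583455918143
blue 480 [ 0.6267 -0.2214] [0.1369 0.0657] 89.91 z 0.01 0.051 min [ 0.594 -0.29   0.01 ] max [ 0.66  -0.153  0.051]
bluetop 104 [ 0.6034 -0.2261] [0.0446 0.1381] 15.38 z 0.041 0.051 min [ 0.594 -0.288  0.041] max [ 0.642 -0.155  0.051]
jar dark 194 [ 0.4977 -0.2331] [0.0516 0.0489] 73.58 z 0.028 0.061 min [ 0.473 -0.261  0.028] max [ 0.522 -0.208  0.061]
jar top 134 [ 0.4984 -0.2321] [0.0487 0.0465] 85.87 z 0.05 0.061 min [ 0.476 -0.257  0.05 ] max [ 0.522 -0.208  0.061]
top 1131 [0.7682 0.1148] [0.1582 0.2527] 89.73
top 1642 [ 0.7657 -0.0516] [0.253  0.1539] 0.14
top 1888 [ 0.7688 -0.2199] [0.1551 0.2533] 89.85
white tub 150 [ 0.7765 -0.2407] [0.0515 0.0478] 76.72 z 0.105 0.124 min [ 0.752 -0.265  0.105] max [ 0.802 -0.214  0.124]
figure 803 [ 0.6695 -0.199 ] [0.1967 0.0609] 89.99 z 0.02 0.072 min [ 0.639 -0.297  0.02 ] max [ 0.7   -0.101  0.072]
```

```bash
python3 - <<'E'
from h import *
for n,px in(('scene',dict(fig=(204,157,30,30),tub=(175,168,25,40),och=(238,224,14,14))),('side',dict(fig=(326,340,30,45),tub=(385,320,30,45),och=(398,229,14,14)))):
    f=np.load(f'pics/{n}1.npz'); m={k:f[k] for k in f.files};P=cloud(m,m['d'])
    for k,(u,v,a,b) in px.items():
        q=P[v-b:v+b,u-a:u+a].reshape(-1,3); q=q[q[:,2]>(.07 if k=='och' else .01)]
        print(n,k,np.percentile(q,[2,50,98],axis=0).round(3).tolist())
E
```

```text
scene fig [[0.206, -0.692, 0.011], [0.418, -0.507, 0.072], [0.616, -0.465, 0.184]]
scene tub [[0.244, -0.785, 0.012], [0.573, -0.529, 0.086], [0.619, -0.487, 0.187]]
scene och [[0.753, -0.258, 0.072], [0.788, -0.23, 0.114], [0.805, -0.207, 0.122]]
side fig [[0.175, -1.029, 0.011], [0.394, -0.526, 0.101], [0.433, -0.49, 1.298]]
side tub [[0.53, -0.581, 0.017], [0.561, -0.555, 0.175], [0.613, -0.498, 0.19]]
side och [[0.749, -0.269, 0.072], [0.77, -0.249, 0.112], [0.801, -0.218, 0.124]]
```

```bash
python3 -m jog '[{"tx":-4,"ty":-3.5},{"tx":-8,"ty":-7},{"tx":-12,"ty":-11},{"tx":-15,"ty":-14},{"tx":-16.5,"ty":-15.1},{"tx":-16.5,"ty":-15.1},{"tx":-16.5,"ty":-15.1}]' 255 10; python3 -m jog '[{"tz":4.5},{"tz":9},{"tz":13},{"tz":16},{"tz":18},{"tz":18},{"tz":18}]'; python3 - <<'E'
from h import *
print(env.state()['position'],env.state()['tool_rot'],env.state()['time_s'],env.state()['opening']);snap('side','side2')
im=cv2.imread('pics/side2.png');cv2.imwrite('pics/c2.png',cv2.resize(im[150:350,200:460],None,fx=3,fy=3))
E
```

```text
[ 6.49619524e-01 -4.94513690e-05  2.43771648e-01] [ 7.07131036e-01  7.07082179e-01 -5.24960909e-04 -4.62701395e-04] 0.1 0.08685328344333887invalid input
invalid input
```

View pics/c2.png

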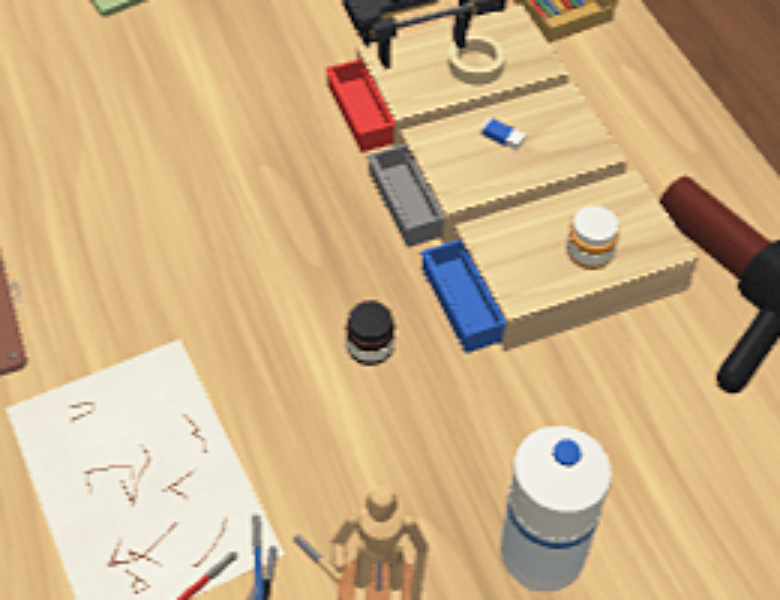

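The arm hasn't moved; both calls were refused, probably because each row needs all six fields. The crop shows the jar at (370,330) in front of the blue tray at (465,295).

```bash
python3 -m jog '[{"tx":-4,"ty":-3.5,"tz":0,"wx":0,"wy":0,"wz":0},{"tx":-8,"ty":-7,"tz":0,"wx":0,"wy":0,"wz":0},{"tx":-12,"ty":-11,"tz":0,"wx":0,"wy":0,"wz":0},{"tx":-15,"ty":-14,"tz":0,"wx":0,"wy":0,"wz":0},{"tx":-16.5,"ty":-15.1,"tz":0,"wx":0,"wy":0,"wz":0},{"tx":-16.5,"ty":-15.1,"tz":0,"wx":0,"wy":0,"wz":0},{"tx":-16.5,"ty":-15.1,"tz":0,"wx":0,"wy":0,"wz":0}]' 255 10; python3 -m jog --help | head -20
```

```text
time_s: 0.85
position: [0.4989, -0.165, 0.2447]
tool_rot: [0.707, 0.707, 0.0, 0.0]
wrist_force: [0.4, 1.0, 0.2]
opening: 0.0387
finger_force: 0.0invalid input: not JSON, or not a number
```

```bash
python3 -m jog '[{"tx":0,"ty":0,"tz":4.5,"wx":0,"wy":0,"wz":0},{"tx":0,"ty":0,"tz":9,"wx":0,"wy":0,"wz":0},{"tx":0,"ty":0,"tz":13,"wx":0,"wy":0,"wz":0},{"tx":0,"ty":0,"tz":16,"wx":0,"wy":0,"wz":0},{"tx":0,"ty":0,"tz":18,"wx":0,"wy":0,"wz":0},{"tx":0,"ty":0,"tz":18,"wx":0,"wy":0,"wz":0},{"tx":0,"ty":0,"tz":18,"wx":0,"wy":0,"wz":0}]'; python3 - <<'E'
from h import *
snap('side','side3')
im=cv2.imread('pics/side3.png');cv2.imwrite('pics/c3.png',cv2.resize(im[150:350,200:460],None,fx=3,fy=3))
E
```

```text
time_s: 1.55
position: [0.4997, -0.1641, 0.0647]
tool_rot: [0.707, 0.708, -0.0, -0.0]
wrist_force: [0.2, 0.1, 1.1]
opening: 0.0006
finger_force: 0.0
```

View pics/c3.png

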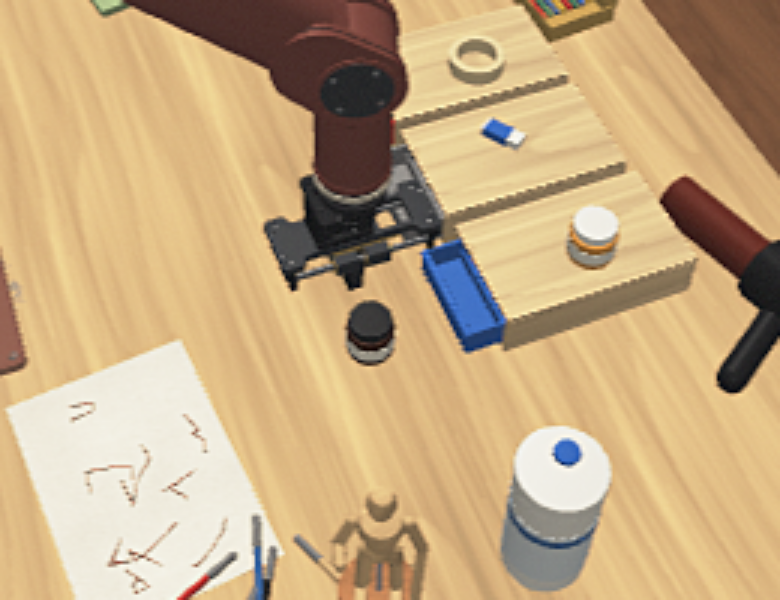

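```bash
python3 -m jog '[{"tx":0,"ty":0,"tz":1.2,"wx":0,"wy":0,"wz":0},{"tx":0,"ty":0,"tz":2.4,"wx":0,"wy":0,"wz":0},{"tx":-0.5,"ty":0,"tz":2.4,"wx":0,"wy":0,"wz":0},{"tx":-1,"ty":0,"tz":2.4,"wx":0,"wy":0,"wz":0},{"tx":-1.5,"ty":0,"tz":2.4,"wx":0,"wy":0,"wz":0},{"tx":-2,"ty":0,"tz":2.4,"wx":0,"wy":0,"wz":0},{"tx":-2.4,"ty":0,"tz":2.4,"wx":0,"wy":0,"wz":0},{"tx":-2.8,"ty":0,"tz":2.4,"wx":0,"wy":0,"wz":0}]'
python3 -m jog '[{"tx":-0.5,"ty":0,"tz":0,"wx":0,"wy":0,"wz":0},{"tx":-1,"ty":0,"tz":0,"wx":0,"wy":0,"wz":0},{"tx":-1.5,"ty":0,"tz":0,"wx":0,"wy":0,"wz":0},{"tx":-2,"ty":0,"tz":0,"wx":0,"wy":0,"wz":0},{"tx":-2.5,"ty":0,"tz":0,"wx":0,"wy":0,"wz":0},{"tx":-3,"ty":0,"tz":0,"wx":0,"wy":0,"wz":0},{"tx":-3.5,"ty":0,"tz":0,"wx":0,"wy":0,"wz":0},{"tx":-4,"ty":0,"tz":0,"wx":0,"wy":0,"wz":0}]'; cat >> h.py <<'E'
def jar(n,f):
    m,im,d=snap(n,f);P=cloud(m,d);V=im.max(2);X,Y,Z=P[...,0],P[...,1],P[...,2]
    mk=(V<75)&(Z>.051)&(Z<.061)&(X>.4)&(X<.58)&(Y<-.15)&(Y>-.45)
    k,l,s,c=cv2.connectedComponentsWithStats(mk.astype(np.uint8))
    for i in range(1,k):
        if s[i,4]>25: q=P[l==i]; r=cv2.minAreaRect(q[:,:2].astype(np.float32)); print(f,s[i,4],np.round(r[0],4),np.round(r[1],3),q[:,2].min(),q[:,2].max())
E
python3 -c "
from h import *
jar('side','j1');jar('scene','j2')"
```

```text
time_s: 2.4
position: [0.4992, -0.1931, 0.0408]
tool_rot: [0.707, 0.707, 0.0, -0.0]
wrist_force: [-0.1, 1.6, 1.9]
opening: 0.0003
finger_force: 1.0
time_s: 3.2
position: [0.499, -0.2334, 0.0406]
tool_rot: [0.707, 0.707, -0.0, -0.0]
wrist_force: [-0.3, 1.9, 1.2]
opening: 0.0005
finger_force: 1.1
j1 135 [ 0.4998 -0.2765] [0.051 0.047] 0.05102604252146414 0.0594468134813646
```

```bash
python3 -m jog '[{"tx":-0.6,"ty":0,"tz":0,"wx":0,"wy":0,"wz":0},{"tx":-1.2,"ty":0,"tz":0,"wx":0,"wy":0,"wz":0},{"tx":-1.8,"ty":0,"tz":0,"wx":0,"wy":0,"wz":0},{"tx":-2.4,"ty":0,"tz":0,"wx":0,"wy":0,"wz":0},{"tx":-3,"ty":0,"tz":0,"wx":0,"wy":0,"wz":0},{"tx":-3.5,"ty":0,"tz":0,"wx":0,"wy":0,"wz":0},{"tx":-4,"ty":0,"tz":0,"wx":0,"wy":0,"wz":0},{"tx":-4.5,"ty":0,"tz":0,"wx":0,"wy":0,"wz":0}]'
python3 -c "
from h import *
jar('side','j3')"
python3 -m jog '[{"tx":-0.5,"ty":0,"tz":0,"wx":0,"wy":0,"wz":0},{"tx":-1,"ty":0,"tz":0,"wx":0,"wy":0,"wz":0},{"tx":-1.5,"ty":0,"tz":0,"wx":0,"wy":0,"wz":0},{"tx":-2,"ty":0,"tz":0,"wx":0,"wy":0,"wz":0},{"tx":-2.5,"ty":0,"tz":0,"wx":0,"wy":0,"wz":0},{"tx":-3,"ty":0,"tz":0,"wx":0,"wy":0,"wz":0},{"tx":-3.3,"ty":0,"tz":0,"wx":0,"wy":0,"wz":0},{"tx":-3.5,"ty":0,"tz":0,"wx":0,"wy":0,"wz":0}]'
python3 -c "
from h import *
jar('side','j4')"
```

```text
time_s: 4.1
position: [0.4989, -0.2784, 0.0405]
tool_rot: [0.707, 0.707, -0.0, -0.0]
wrist_force: [0.3, 0.8, -0.6]
opening: 0.0005
finger_force: 0.4
j3 133 [ 0.4997 -0.3204] [0.05  0.047] 0.05100468301332017 0.06066345508321569
time_s: 4.95
position: [0.4989, -0.3133, 0.0405]
tool_rot: [0.707, 0.707, -0.0, -0.0]
wrist_force: [0.7, 1.3, 1.2]
opening: 0.0005
finger_force: 0.8
j4 141 [ 0.4984 -0.3581] [0.05  0.045] 0.05101527398562111 0.0604207662241083
```

```bash
python3 -m jog '[{"tx":1.5,"ty":0,"tz":0,"wx":0,"wy":0,"wz":0},{"tx":4,"ty":0,"tz":-1,"wx":0,"wy":0,"wz":0},{"tx":6,"ty":0,"tz":-5,"wx":0,"wy":0,"wz":0.1},{"tx":8,"ty":0,"tz":-9,"wx":0,"wy":0,"wz":0.24},{"tx":9.5,"ty":3,"tz":-10,"wx":0,"wy":0,"wz":0.38},{"tx":9.5,"ty":6,"tz":-10,"wx":0,"wy":0,"wz":0.52},{"tx":9.5,"ty":9,"tz":-10,"wx":0,"wy":0,"wz":0.66},{"tx":9.5,"ty":12.3,"tz":-10,"wx":0,"wy":0,"wz":0.78}]'
python3 -m jog '[{"tx":0,"ty":0,"tz":0,"wx":0,"wy":0,"wz":0.14},{"tx":0,"ty":0,"tz":0,"wx":0,"wy":0,"wz":0.28},{"tx":0,"ty":0,"tz":0,"wx":0,"wy":0,"wz":0.42},{"tx":0,"ty":0,"tz":0,"wx":0,"wy":0,"wz":0.56},{"tx":0,"ty":0,"tz":0,"wx":0,"wy":0,"wz":0.7},{"tx":0,"ty":0,"tz":0,"wx":0,"wy":0,"wz":0.79},{"tx":0,"ty":0,"tz":0,"wx":0,"wy":0,"wz":0.79}]'
python3 - <<'E'
from h import *
jar('side','j5'); m,im,d=snap('wrist','w1');P=cloud(m,d)
h=cv2.cvtColor(im,cv2.COLOR_RGB2HSV);mk=(h[...,0]>105)&(h[...,0]<125)&(h[...,1]>140)&(d>0)
q=P[mk];q=q[(q[:,2]>.042)&(q[:,2]<.052)&(q[:,1]>-.26)&(q[:,1]<-.17)]
print(len(q)); print(np.histogram(q[:,0],np.arange(.58,.66,.004)) if len(q) else 0)
a=cv2.imread('pics/side3.png')
im=cv2.imread('pics/j5.png');cv2.imwrite('pics/c5.png',np.hstack([cv2.resize(im[150:350,200:460],None,fx=1.5,fy=1.5),cv2.resize(cv2.imread('pics/w1.png'),(400,300))]))
E
```

```text
time_s: 5.8
position: [0.6229, -0.2164, 0.1408]
tool_rot: [0.924, 0.383, 0.0, -0.0]
wrist_force: [0.9, -0.5, 0.4]
opening: 0.0003
finger_force: 0.0
time_s: 6.5
position: [0.6219, -0.2166, 0.1403]
tool_rot: [1.0, 0.0, -0.0, -0.0]
wrist_force: [-0.4, 0.5, -0.8]
opening: 0.0004
finger_force: 0.0
j5 134 [ 0.4995 -0.3559] [0.047 0.048] 0.05104832430001105 0.05968943157389761
1062
(array([  0,   0,   0, 239, 445, 378,   0,   0,   0,   0,   0,   0,   0,
         0,   0,   0,   0,   0,   0,   0]), array([0.58 , 0.584, 0.588, 0.592, 0.596, 0.6  , 0.604, 0.608, 0.612,
       0.616, 0.62 , 0.624, 0.628, 0.632, 0.636, 0.64 , 0.644, 0.648,
       0.652, 0.656, 0.66 ]))
```

View pics/c5.png

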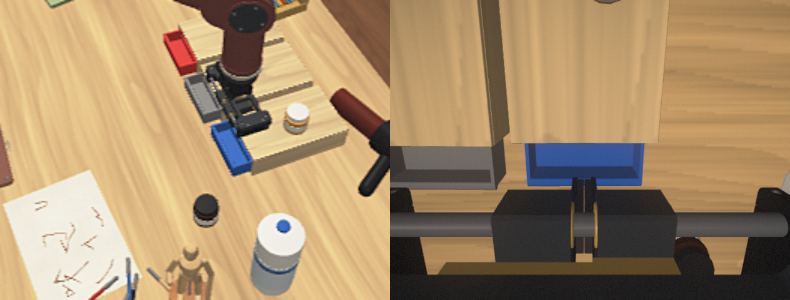

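The side crop shows the jar at (206,208), well clear of the blue tray. The wrist view shows the closed fingers at (583,180), over the blue finger bay.

```bash
python3 -m jog '[{"tx":0.3,"ty":0.1,"tz":2.5,"wx":0,"wy":0,"wz":0},{"tx":0.3,"ty":0.1,"tz":5,"wx":0,"wy":0,"wz":0},{"tx":0.3,"ty":0.1,"tz":6.5,"wx":0,"wy":0,"wz":0},{"tx":0.3,"ty":0.1,"tz":7.5,"wx":0,"wy":0,"wz":0},{"tx":0.3,"ty":0.1,"tz":8.3,"wx":0,"wy":0,"wz":0},{"tx":0.3,"ty":0.1,"tz":9,"wx":0,"wy":0,"wz":0},{"tx":0.3,"ty":0.1,"tz":9.4,"wx":0,"wy":0,"wz":0},{"tx":0.3,"ty":0.1,"tz":9.4,"wx":0,"wy":0,"wz":0}]'
python3 - <<'E'
from h import *
snap('side','s6');im=cv2.imread('pics/s6.png');cv2.imwrite('pics/c6.png',cv2.resize(im[190:290,290:420],None,fx=5,fy=5))
E
```

```text
time_s: 7.4
position: [0.6249, -0.219, 0.0464]
tool_rot: [1.0, 0.0, -0.0, -0.0]
wrist_force: [-0.2, 0.0, 0.5]
opening: 0.0006
finger_force: 0.0
```

View pics/c6.png

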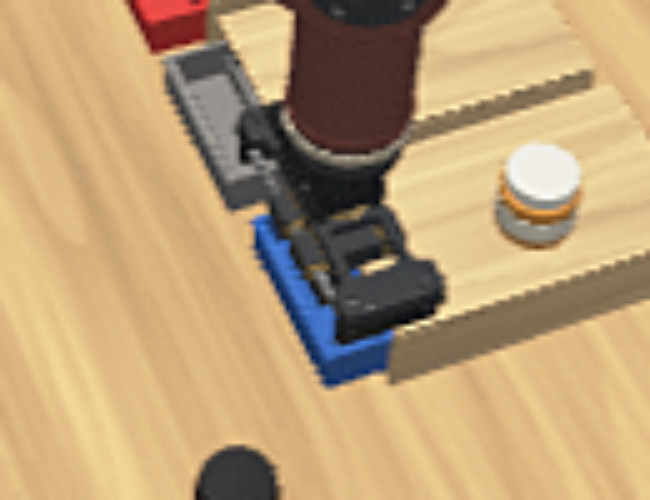

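The hand is over the bay (340,290) with no contact force. Next I draw the tray.

```bash
python3 -m jog '[{"tx":-0.4,"ty":0,"tz":0,"wx":0,"wy":0,"wz":0},{"tx":-0.8,"ty":0,"tz":0,"wx":0,"wy":0,"wz":0},{"tx":-1.2,"ty":0,"tz":0,"wx":0,"wy":0,"wz":0},{"tx":-1.6,"ty":0,"tz":0,"wx":0,"wy":0,"wz":0},{"tx":-2.1,"ty":0,"tz":0,"wx":0,"wy":0,"wz":0},{"tx":-2.6,"ty":0,"tz":0,"wx":0,"wy":0,"wz":0},{"tx":-3.1,"ty":0,"tz":0,"wx":0,"wy":0,"wz":0},{"tx":-3.6,"ty":0,"tz":0,"wx":0,"wy":0,"wz":0}]'
python3 -m jog '[{"tx":-0.5,"ty":0,"tz":0,"wx":0,"wy":0,"wz":0},{"tx":-1,"ty":0,"tz":0,"wx":0,"wy":0,"wz":0},{"tx":-1.5,"ty":0,"tz":0,"wx":0,"wy":0,"wz":0},{"tx":-2,"ty":0,"tz":0,"wx":0,"wy":0,"wz":0},{"tx":-2.5,"ty":0,"tz":0,"wx":0,"wy":0,"wz":0},{"tx":-3,"ty":0,"tz":0,"wx":0,"wy":0,"wz":0},{"tx":-3.5,"ty":0,"tz":0,"wx":0,"wy":0,"wz":0},{"tx":-4,"ty":0,"tz":0,"wx":0,"wy":0,"wz":0}]'
cat >> h.py <<'E'
def lip(f):
    m,im,d=snap('side',f);P=cloud(m,d);h=cv2.cvtColor(im,cv2.COLOR_RGB2HSV)
    mk=(h[...,0]>105)&(h[...,0]<125)&(h[...,1]>140)&(P[...,2]>.04)&(P[...,2]<.052)&(abs(P[...,1]+.22)<.08)&(P[...,0]<.66)
    print('lip outer',np.percentile(P[mk][:,0],[1,5,20]),env.state()['wrist_force'])
E
python3 -c "
from h import *
lip('l1')"
```

```text
time_s: 8.25
position: [0.5888, -0.2193, 0.0468]
tool_rot: [1.0, 0.0, 0.0, 0.0]
wrist_force: [2.1, -0.7, 0.5]
opening: 0.0006
finger_force: 1.2
time_s: 9.05
position: [0.5485, -0.2191, 0.0465]
tool_rot: [1.0, 0.0, -0.0, 0.0]
wrist_force: [2.9, -2.2, 1.2]
opening: 0.0007
finger_force: 1.2
lip outer [0.53201232 0.53275361 0.53813268] [ 1.04118781 -0.11002721  0.73952309]
```

```bash
python3 -m jog '[{"tx":-0.6,"ty":0,"tz":0,"wx":0,"wy":0,"wz":0},{"tx":-1.2,"ty":0,"tz":0,"wx":0,"wy":0,"wz":0},{"tx":-1.8,"ty":0,"tz":0,"wx":0,"wy":0,"wz":0},{"tx":-2.4,"ty":0,"tz":0,"wx":0,"wy":0,"wz":0},{"tx":-3,"ty":0,"tz":0,"wx":0,"wy":0,"wz":0},{"tx":-3.6,"ty":0,"tz":0,"wx":0,"wy":0,"wz":0},{"tx":-4.2,"ty":0,"tz":0,"wx":0,"wy":0,"wz":0},{"tx":-4.8,"ty":0,"tz":0,"wx":0,"wy":0,"wz":0}]'
python3 -m jog '[{"tx":-0.5,"ty":0,"tz":0,"wx":0,"wy":0,"wz":0},{"tx":-1,"ty":0,"tz":0,"wx":0,"wy":0,"wz":0},{"tx":-1.5,"ty":0,"tz":0,"wx":0,"wy":0,"wz":0},{"tx":-2,"ty":0,"tz":0,"wx":0,"wy":0,"wz":0},{"tx":-2.4,"ty":0,"tz":0,"wx":0,"wy":0,"wz":0},{"tx":-2.7,"ty":0,"tz":0,"wx":0,"wy":0,"wz":0},{"tx":-3,"ty":0,"tz":0,"wx":0,"wy":0,"wz":0}]'
python3 -c "
from h import *
lip('l2');jar('side','j6')"
```

```text
time_s: 9.9
position: [0.5003, -0.2191, 0.0465]
tool_rot: [1.0, 0.0, -0.0, 0.0]
wrist_force: [2.4, -1.3, -2.1]
opening: 0.0007
finger_force: 1.2
time_s: 10.6
position: [0.4708, -0.2191, 0.0466]
tool_rot: [1.0, 0.0, 0.0, 0.0]
wrist_force: [3.3, -1.3, -1.2]
opening: 0.0004
finger_force: 1.1
lip outer [0.45730558 0.46236984 0.5022074 ] [ 0.85348494 -0.80280724  0.05798225]
j6 145 [ 0.4988 -0.357 ] [0.049 0.046] 0.05101015470392434 0.060622573421685644
```

```bash
python3 -m jog '[{"tx":-0.2,"ty":0,"tz":0,"wx":0,"wy":0,"wz":0},{"tx":-0.4,"ty":0,"tz":0,"wx":0,"wy":0,"wz":0},{"tx":-0.6,"ty":0,"tz":0,"wx":0,"wy":0,"wz":0},{"tx":-0.6,"ty":0,"tz":0,"wx":0,"wy":0,"wz":0}]'
```

```text
time_s: 11.1
position: [0.4645, -0.2189, 0.0465]
tool_rot: [1.0, 0.0, -0.0, -0.0]
wrist_force: [0.4, -0.7, 0.3]
opening: 0.0003
finger_force: 0.3
```

```bash
python3 -m jog '[{"tx":-0.1,"ty":0,"tz":0,"wx":0,"wy":0,"wz":0},{"tx":-0.2,"ty":0,"tz":0,"wx":0,"wy":0,"wz":0},{"tx":-0.2,"ty":0,"tz":0,"wx":0,"wy":0,"wz":0}]'
```

```text
time_s: 11.4
position: [0.4631, -0.219, 0.0466]
tool_rot: [1.0, 0.0, 0.0, -0.0]
wrist_force: [2.5, 0.2, -1.1]
opening: 0.0002
finger_force: 1.2
```

```bash
python3 -m jog '[{"tx":-0.1,"ty":0,"tz":0,"wx":0,"wy":0,"wz":0},{"tx":-0.2,"ty":0,"tz":0,"wx":0,"wy":0,"wz":0},{"tx":-0.2,"ty":0,"tz":0,"wx":0,"wy":0,"wz":0}]'
```

```text
time_s: 11.7
position: [0.4629, -0.219, 0.0469]
tool_rot: [1.0, 0.001, 0.002, 0.0]
wrist_force: [10.3, -0.2, -8.3]
opening: 0.0001
finger_force: 5.1
```

```bash
python3 -m jog '[{"tx":-0.1,"ty":0,"tz":0,"wx":0,"wy":0,"wz":0},{"tx":-0.1,"ty":0,"tz":0,"wx":0,"wy":0,"wz":0}]'; python3 -c "
from h import *
lip('l3')"
```

```text
time_s: 11.9
position: [0.4629, -0.219, 0.047]
tool_rot: [1.0, 0.001, 0.003, 0.001]
wrist_force: [14.2, 0.2, -10.8]
opening: 0.0006
finger_force: 6.9
lip outer [0.44731602 0.45483038 0.49809022] [ 14.57466111  -0.01512227 -10.95484308]
```

The tray is at its stop: the force rises and the lip is at x = 0.447. I back off and lift out.

```bash
python3 -m jog '[{"tx":0.4,"ty":0,"tz":0,"wx":0,"wy":0,"wz":0},{"tx":0.8,"ty":0,"tz":0,"wx":0,"wy":0,"wz":0},{"tx":1.1,"ty":0,"tz":0,"wx":0,"wy":0,"wz":0},{"tx":1.1,"ty":0,"tz":-1,"wx":0,"wy":0,"wz":0},{"tx":1.1,"ty":0,"tz":-4,"wx":0,"wy":0,"wz":0},{"tx":1.1,"ty":0,"tz":-8,"wx":0,"wy":0,"wz":0},{"tx":1.1,"ty":0,"tz":-12,"wx":0,"wy":0,"wz":0},{"tx":1.1,"ty":0,"tz":-14,"wx":0,"wy":0,"wz":0}]'; python3 -m jog '[{"tx":0,"ty":0,"tz":0,"wx":0,"wy":0,"wz":0},{"tx":0,"ty":0,"tz":0,"wx":0,"wy":0,"wz":0},{"tx":0,"ty":0,"tz":0,"wx":0,"wy":0,"wz":0}]';python3 - <<'E'
from h import *
lip('l4');jar('side','j7')
im=cv2.imread('pics/l4.png');cv2.imwrite('pics/c7.png',cv2.resize(im[150:350,200:460],None,fx=3,fy=3))
E
```

```text
time_s: 12.75
position: [0.4716, -0.22, 0.1907]
tool_rot: [1.0, -0.0, 0.002, 0.0]
wrist_force: [0.2, 0.1, 0.5]
opening: 0.0005
finger_force: 0.0
time_s: 13.05
position: [0.4702, -0.2189, 0.1856]
tool_rot: [1.0, 0.0, -0.001, -0.0]
wrist_force: [-0.1, -0.6, 0.5]
opening: 0.0001
finger_force: 0.0
lip outer [0.44623455 0.44731928 0.4501394 ] [ 0.58015863 -0.1928726   0.03067223]
j7 141 [ 0.4985 -0.3581] [0.048 0.046] 0.0510234441052595 0.060376906614164394
```

View pics/c7.png

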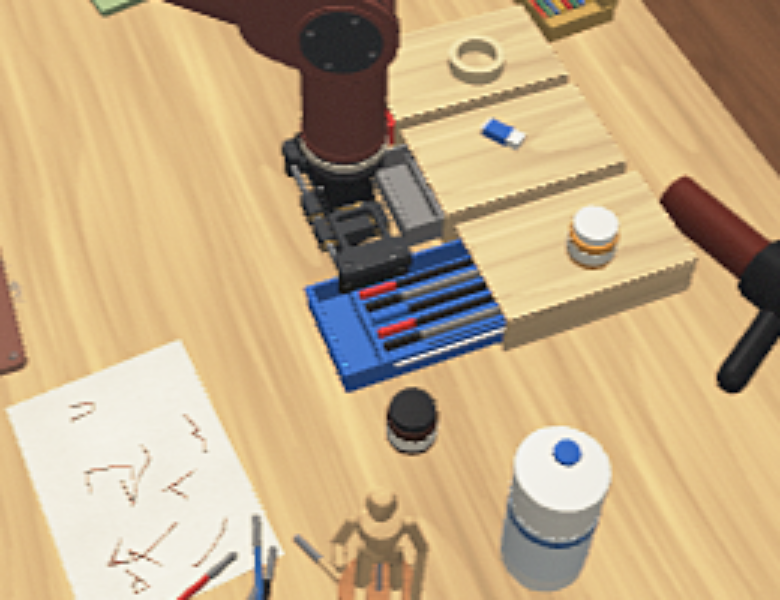

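The blue tray is fully out, with its lip at (330,335). The jar stands upright and clear at (412,420), and nothing else has moved.

```bash
python3 -c "
from bench import env
print(env.finish_job())"
```

```text
the job is handed in; nothing more can be done
None
```

I handed the job in: the ink jar was pushed aside and stands upright about 140 mm from the blue tray's centre line, and the tray is drawn out to its stop; no verdict was returned.

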